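# Hook up a bangle on the stall's display rail

## Task

Take the brass S-hook off its peg, hang it over the white display bar and let it drop fully home into the narrow groove that runs round the bar, feeling for the groove with a light touch; do not lean on the rail. Let go of the hook, then gently hang the blue bangle from the hook's lower curl and leave it hanging there at rest. The bangle is brittle, so do not knock or press it hard against the hook, and leave the amber bangle, the jar and the gift box where they are.

Things in the scene. Friction and masses are not known exactly. Their poses are not given: they have to be found in the camera images.
- rail: Fixed display rail: dark wooden base 100 x 360 x 14 mm, two posts 22 mm square centred at y = +-150 mm, top at 276 mm, carrying a white horizontal round bar of 18 mm diameter along y. Origin: table height, midway between the posts. x is level, square to the bar, -x on the robot's side; z up.
- bar_line (a point): Point on the bar's axis midway between the posts, 260 mm up. The bar sits stiffly in the posts (60 N shifts it) but was pushed through by an unknown amount: its one groove, 14 mm wide along y, with a steel core 10 mm thick (4 mm deep), has its middle somewhere from y = -35 to +35 mm of here. It is not measured: find it by feel or sight. Bar ends overhang the posts by 10 mm or more.
- hook: Loose brass S-hook, strip 10 mm wide (y), 5 thick, 90 g, 131 high, bent in its xz plane, z up. Origin: middle of the upper curl, an inverted V (inner apex z = 11, slopes 37 deg) on legs with inner faces at x = +-13, outer +-18 mm; rear (+x) leg ends at z = -16, front leg at -14, then slants to x 15, z -76. Legs can be pinched across x from above, a finger each side of the bar.
- lower_curl (a point): Inner bottom of the hook's lower curl, 108 mm below the hook's origin. The curl is a V between a rear leg (inner face x = 13 mm) and a shorter front leg (inner face -13), which ends 20 mm above this point in a tip flared out to x = -23, 29 mm above it. It opens up and to -x. On the full bar the hook's origin rides level with the bar's axis; home in the groove 5 mm lower.
- stand: Fixed hook stand: dark round foot of 110 mm, 14 mm high, centred at y = +20 mm; post of 16 mm at y = +50, top at 162 mm; steel peg of 10 mm diameter along y from +50 to -35 mm, axis 150 mm up. The hook hangs on the peg, upright and balanced, its y along the peg. Origin at table height, under the hook's place.
- bangle_blue: Loose blue bangle, a brittle ring: outer diameter 66, inner 52, 12 mm thick along its axis, 45 g. Origin at its centre, x along the ring's axis (level). It stands upright in a cradle, centre 63 mm up. Can be taken across its outside with the tool tilted about 45 degrees. Hung home, its centre is 130 mm below the hook's origin, its axis along the hook's x.
- block: Fixed bangle block: dark base 70 x 250 x 12 mm with two pale cradles at y = +-80 mm, each 50 x 50 mm, top at 48 mm; a slot 13.5 mm wide (along x) and 18 mm deep holds the bangle. Origin at the middle of the base, table height. Blue may stand in either cradle.
- jar: Green glass jar, 64 mm across, 85 mm high, loose bystander on the right. Origin under its middle.
- giftbox: Cardboard gift box 90 x 90 x 45 mm, loose bystander on the right. Origin under its middle.
Not all that is in view belongs to the job. Several things have the shape of the bangle_blue; the one meant has the colours described above. What is meant by the hook is not grey, and is the smaller of those in its own colour.

How it is judged (in metres and radians):
On the way:
1. the hook hangs home in the bar's groove, let go, with no bangle on it (z of hook in the frame of rail between 0.2515 and 0.257 m and y of hook in the frame of rail between -0.07 and 0.07 m and x of hook in the frame of rail between -0.012 and 0.012 m and angle between hook's own z axis and vertical below 0.2 rad and contact force between hook and rail above 0.3 N and not (contact force between the fingers and hook above 0.02 N) and distance between bangle_blue and hook above 0.16 m), for 0.3 s.
At the end, for the whole second after the job is handed in: The hook hangs in the groove of the bar (its origin 3 to 8.5 mm below the bar's axis, upright within 0.2 rad) and the blue bangle hangs in its lower curl (centre 116 to 137 mm below the hook's origin, within 16 mm of it along x and 20 mm along y), both let go and at rest (below 0.03 m/s) (z of hook in the frame of rail between 0.2515 and 0.257 m and y of hook in the frame of rail between -0.07 and 0.07 m and x of hook in the frame of rail between -0.012 and 0.012 m and angle between hook's own z axis and vertical below 0.2 rad and contact force between hook and rail above 0.3 N and x of bangle_blue in the frame of hook between -0.016 and 0.016 m and y of bangle_blue in the frame of hook between -0.02 and 0.02 m and z of bangle_blue in the frame of hook between -0.137 and -0.116 m and contact force between bangle_blue and hook above 0.1 N and not (contact force between the fingers and hook above 0.02 N) and linear speed of each of bangle_blue, hook below 0.03 m/s); the robot touches nothing.
It fails at once if the hook is pressed on the rail with more than 25 N (contact force between hook and rail above 25 N).
It fails at once if the blue bangle is pressed on the hook with more than 12 N (contact force between bangle_blue and hook above 12 N).
It fails at once if the robot leans on the rail with more than 25 N (contact force between any of the fingers, the arm and rail above 25 N).
It fails at once if the amber bangle, the jar or the gift box is moved by more than 20 mm (distance of any of bangle_amber, jar, giftbox from where it was at the start of the episode above 0.02 m).
It also fails if it takes over 72 s, if anything falls off the work surface, if the arm or the gripper's body presses on something with over 40 N, if the wrist force passes 120 N, or if a joint passes its speed limit or range.

## Robot

A 6-joint arm with a two-finger parallel gripper is mounted at the origin on the work surface. World frame = base frame: x ahead of the robot, y to its left, z up, the work surface at z = 0. Lengths are in m, angles in degrees, forces in N, time in s.
With the tool pointing down it reaches from about 0.25 to 0.725 m from the base axis. Payload 9.7 kg.
Tool frame: the origin (TCP) lies between the finger pads; the fingertips stand 19 mm ahead of it and the grasp point (between the pads) is the TCP; z points along the fingers, y is the line along which they close (so a half turn about z gives the same grasp; the last joint's range is limited). The gripper opens to 85 mm and grips with 20 to 120 N. Pads are 22 mm wide; open, the fingers measure 114 mm over their backs; the gripper's body (76 mm by 85 mm) begins 54 mm behind the grasp point. The pads swing forward as they close: fully open they stand 13 mm farther back than shut.
Start: joints at [-74.714, 4.979, 10.078, 95.1, 0, 90], TCP at [0.145, -0.531, 0.25] pointing down, gripper open.
Joint ranges: [-179.16, 179.16], [-48.56, 103.87], [-65.8, 70.77], [-126.05, 130.52], [-82.76, 87.17], [-180, 180]. Speed limits (degrees/s): [127.2, 127.2, 147.25, 180, 180, 180].

## Interface

Orientations are given as [roll, pitch, yaw] about the fixed x, y, z axes, in that order (R = Rz(yaw) Ry(pitch) Rx(roll)).
In Python, from workcell import telemetry, camera, calibration, workorder gives the robot as it stands.
- The arm moves only by the tool play_rows, never from a script. Its argument "increments" is a list of rows, each a list of 3 entries, a list of its own where there are three numbers: the shift along the tool's x, y, z in mm, then the turn, a rotation vector about the tool's x, y, z in degrees, then the closure, from 0 (fully open) to 1 (shut). In form: [[[x, y, z], [ax, ay, az], jaw], ...]. A call has 1 to 20 rows; each row is the pose to reach, as a shift and turn from the pose commanded when the call began, along the tool's axes at that moment; what a row does not reach only later rows make up. A row lasts 1/10 s, in which the tool goes at most 50 mm and 8.59 degrees, less where a joint would pass 70% of its speed; a pose out of reach is approached as far as the arm can. A call with a gripper value outside its range is refused whole. The fingers move at their own pace and stop on an object; "grip_force" is the grip in N (left out, the last holds). Time passes only in rows, so rows that repeat a pose let the fingers close. It gives the time, the measured TCP pose, the force, the opening and the grip force at its end, in the units of the state.
- telemetry.get_obs(): the state, without advancing time (a new reading comes with each control period).
- camera(name): name is "side" or "top" or "wrist"; returns (picture, depth): 420x560x3 uint8, red, green, blue; 420x560 float32, m along the optical axis (not along the pixel's ray), 0 where there is no reading.
- calibration(name): a dict with "vertical_fov" (degrees; the focal length in pixels is half the picture's height over the tangent of half this angle, whatever the lens; pixels are square), "cx", "cy" (the principal point, pixels), "k1" (the pictures are not rectified: a ray, as slopes to the right and down, at radius r is drawn at 1 + k1 r^2 times it, then the intrinsics apply), "rvec" (rotation vector, rad) and "tvec" (3), from world to camera coordinates, as OpenCV has them; the wrist camera has in their place "hand_eye" (4x4, takes a point from camera to tool coordinates, whose origin is the TCP and whose axes are the flange's). Camera axes: x right, y down, z forward; pixel columns grow to the right and rows downward; lengths in m; the calibration is good to about 2 mm. A picture is of the moment at which its call begins: read the wrist's pose just before it. calibration takes no time and is no camera call.
- workorder.job_done(): hands the job in; it is judged then, once.
The state is a dict: "time": time; "q": joint angles; "qd": joint speeds; "joint_efforts": joint torques, N m; "ee_pos": TCP position; "tcp_rot": TCP orientation; "wrist_force": force on the tool from outside, world axes, zero at the start; "torque": the same for the moment, N m; "opening": finger opening in m; "grasp_force": force on a finger pad.
Only numpy, scipy, OpenCV 4.12 (cv2) and the standard library are available. Lean on these libraries where they do the work, as an engineer would, in place of code of your own. Each camera call takes 0.05 s, during which the arm holds its last target. There are 200 camera calls.

## Working session

There is one attempt and no reset: what is moved stays moved. The work goes in short steps, Python scripts to look and compute and a tool call to move; the robot and the scene stay as the last step left them, time stands still between calls to the robot, and variables do not carry over. Pictures are saved under pics/ and viewed, at most 11 in all, crops included, and the job is handed in when it is done.

Besides the shell and the picture viewer there is one more tool, called after "Call:" by a JSON object that holds its "op" and its "data". play_rows: Moves the arm, as the interface text tells. Its arguments: {"type":"object","properties":{"increments":{"type":"array"},"grip_force":{"type":"number"}},"required":["increments"]}

```bash
ls; mkdir -p pics; cat > h.py <<'E'
import numpy as np, cv2
from workcell import telemetry, camera, calibration, workorder
from scipy.spatial.transform import Rotation as R
def cam(n):
    o=telemetry.get_obs(); im,d=camera(n); c=calibration(n); return im,d,ext(c,o),c
def ext(c,o):
    # returns 4x4 camera->world
    T=np.eye(4)
    if 'hand_eye' in c:
        T[:3,:3]=R.from_euler('xyz',o['tcp_rot'],degrees=True).as_matrix(); T[:3,3]=o['ee_pos']
        return T@np.array(c['hand_eye'])
    r=cv2.Rodrigues(np.array(c['rvec'],float).reshape(3,1))[0]; t=np.array(c['tvec'],float).ravel()
    T[:3,:3]=r.T; T[:3,3]=-r.T@t
    return T
def K(c):
    f=210/np.tan(np.radians(c['vertical_fov'])/2)
    return np.array([[f,0,c['cx']],[0,f,c['cy']],[0,0,1.]]),np.array([c['k1'],0,0,0.])
def rays(c,px):
    k,d=K(c); u=cv2.undistortPoints(np.array(px,float).reshape(-1,1,2),k,d).reshape(-1,2)
    return np.c_[u,np.ones(len(u))]
def pts(c,T,px,z):  # by depth
    return (rays(c,px)*np.array(z).reshape(-1,1))@T[:3,:3].T+T[:3,3]
def cloud(c,T,d):
    v,u=np.mgrid[0:d.shape[0],0:d.shape[1]]
    P=pts(c,T,np.c_[u.ravel(),v.ravel()],d.ravel()).reshape(*d.shape,3); P[d<=0]=np.nan
    return P
def save(n,im): cv2.imwrite(n,im[:,:,::-1])
E
python3 - <<'E'
from h import *
print(telemetry.get_obs())
for n in ['side','top']:
    im,d,T,c=cam(n); save(f'pics/{n}0.png',im); np.savez(f'{n}0.npz',im=im,d=d,T=T); print(n,c,T[:3,3],T[:3,2])
E
```

```text
pics
{'time': 0.0, 'q': array([-7.47152835e+01,  5.01145635e+00,  1.00357777e+01,  9.51003389e+01,
        4.24690118e-04,  9.00006871e+01]), 'qd': array([-0.15011503,  0.07645178, -0.03040476,  0.04403516,  0.08993572,
       -0.08694686]), 'joint_efforts': array([-1.46326016e-03, -5.20384705e+01,  4.64807689e+01,  1.60738971e-02,
       -1.58053090e-04, -6.68835334e-07]), 'ee_pos': array([ 0.14493742, -0.5303503 ,  0.2495915 ]), 'tcp_rot': array([-1.79923982e+02, -4.23778184e-04,  1.52840289e+01]), 'wrist_force': array([-0.07269839, -0.1982318 , -1.25542258]), 'torque': array([-0.00930832, -0.02776407,  0.02571342]), 'grasp_force': 0.0, 'opening': 0.08542857504552846}
side {'vertical_fov': 47.39878516421182, 'cx': 273.6826564631871, 'cy': 204.15181669187368, 'k1': -0.013941121212266346, 'rvec': array([ 2.14596048, -0.19269305,  0.0782783 ]), 'tvec': array([-0.49739885,  0.13167823,  1.37626782])} [ 0.32466999 -1.14759982  0.8581736 ] [ 0.1306012   0.82466571 -0.55033608]
top {'vertical_fov': 57.05693249226431, 'cx': 283.3551897309978, 'cy': 206.09633142521255, 'k1': -0.06293747928945065, 'rvec': array([ 2.14779776, -2.17742281,  0.13829537]), 'tvec': array([-0.10090553,  0.50728917,  1.12299267])} [ 0.3672567  -0.09851608  1.17645819] [ 0.12011445 -0.00808451 -0.99272713]
```

View pics/side0.png

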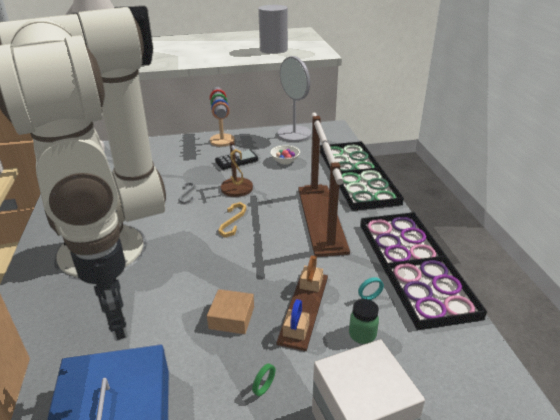

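View pics/top0.png

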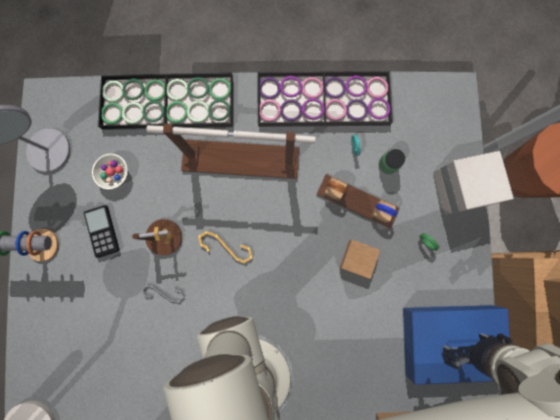

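Side view: hook candidates are the brass hook on the stand's peg (237,165), a larger brass hook lying on the table (233,219), and a grey one lying down (187,192). I choose the one on the peg. Ring candidates are blue in the near cradle (296,318), amber (312,270), teal (371,289) and green (264,379). I choose blue. In the top view the rail bar runs from (148,129) to (314,138), with the stand at (163,237) and blue at (385,210).

```bash
cat > m.py <<'E'
from h import *
D={}
for n in ['side','top']:
    z=np.load(f'{n}0.npz'); c=calibration(n); D[n]=(z['im'],z['d'],cloud(c,z['T'],z['d']))
im,d,P=D['top']
def box(u0,v0,u1,v1):
    m=np.zeros(d.shape,bool); m[v0:v1,u0:u1]=1; return m
m=box(130,110,330,200)&(P[...,2]>.25)&(P[...,2]<.30)
q=P[m]; print('bar/posts',len(q),q.min(0),q.max(0))
hsv=cv2.cvtColor(im,cv2.COLOR_RGB2HSV)
w=m&(hsv[...,1]<60)&(hsv[...,2]>140); q=P[w]
print('white',len(q),np.median(q,0)); l=cv2.fitLine(q[:,:2].astype(np.float32),cv2.DIST_HUBER,0,.01,.01).ravel(); print('line',l,np.degrees(np.arctan2(l[1],l[0])))
s=(q[:,:2]-l[2:])@l[:2]; print('ends',s.min(),s.max(), l[2:]+s.min()*l[:2],l[2:]+s.max()*l[:2])
pt=m&~w&(P[...,2]>.268); 
n,lab,st,ce=cv2.connectedComponentsWithStats(pt.astype(np.uint8))
for i in range(1,n):
    if st[i,4]>15: print('post',st[i],P[lab==i].mean(0),np.median(P[lab==i],0))
# rail base
b=box(170,130,310,190)&(P[...,2]>.006)&(P[...,2]<.03)&(hsv[...,0]<20)&(hsv[...,1]>70)
print('base',cv2.minAreaRect(P[b][:,:2].astype(np.float32)*1000))
b=box(310,165,410,240)&(P[...,2]>.006)&(P[...,2]<.03)&(hsv[...,0]<25)&(hsv[...,1]>70)
print('block',cv2.minAreaRect(P[b][:,:2].astype(np.float32)*1000))
b=box(310,165,410,240)&(hsv[...,0]>105)&(hsv[...,0]<130)&(hsv[...,1]>120)
print('blue top',b.sum(),P[b].mean(0),P[b].max(0),P[b].min(0),cv2.minAreaRect(P[b][:,:2].astype(np.float32)*1000))
# stand
b=box(125,210,190,265)&(P[...,2]>.10)&(P[...,2]<.2); print('stand high',b.sum(),P[b].min(0),P[b].max(0),cv2.minAreaRect(P[b][:,:2].astype(np.float32)*1000))
y=b&(hsv[...,0]>12)&(hsv[...,0]<30)&(hsv[...,1]>110)&(hsv[...,2]>110); print('brass',y.sum(),np.median(P[y],0),cv2.minAreaRect(P[y][:,:2].astype(np.float32)*1000))
b=box(125,210,190,265)&(P[...,2]>.007)&(P[...,2]<.03);print('foot',cv2.minEnclosingCircle(P[b][:,:2].astype(np.float32)*1000))
im2,d2,P2=D['side']; h2=cv2.cvtColor(im2,cv2.COLOR_RGB2HSV)
mm=np.zeros(d2.shape,bool); mm[280:350,270:330]=1
b=mm&(h2[...,0]>105)&(h2[...,0]<130)&(h2[...,1]>120); print('blue side',b.sum(),np.median(P2[b],0),P2[b].min(0),P2[b].max(0))
A=cv2.resize(im[110:155,135:325],None,fx=4,fy=4,interpolation=2)
B=cv2.resize(im[205:270,120:200],None,fx=4,fy=4,interpolation=2)
C=cv2.resize(im2[105:190,300:345],None,fx=4,fy=4,interpolation=2)
E_=cv2.resize(im2[140:200,210:265],None,fx=4,fy=4,interpolation=2)
o=np.zeros((600,800,3),np.uint8)
o[0:180,0:760]=A; o[190:450,0:320]=B; o[190:530,330:510]=C; o[190:430,520:740]=E_
save('pics/c1.png',o)
E
python3 m.py
```

```text
bar/posts 1299 [ 0.63234827 -0.18544845  0.25005729] [0.68397909 0.22813981 0.27869336]
white 890 [0.65764418 0.01913624 0.26628486]
line [0.08453184 0.9964208  0.6577032  0.01907641] 85.150894
ends -0.20514813352929223 0.20820103483111901 [ 0.64036167 -0.18533746] [0.67530284 0.22653225]
post [163 124  10  10  88] [0.67053464 0.17209813 0.27415267] [0.670348   0.17152337 0.27433059]
post [286 132  10  10  83] [ 0.64487466 -0.12495069  0.27435543] [ 0.6442846  -0.12433796  0.27455934]
base ((658.3402709960938, 23.6961669921875), (355.9035339355469, 99.12967681884766), 85.07343292236328)
block ((522.2551879882812, -335.2079772949219), (244.43362426757812, 68.27255249023438), 63.8399772644043)
blue top 109 [ 0.48661445 -0.40518795  0.07735271] [ 0.50316041 -0.37882655  0.09557502] [ 0.47049676 -0.43032296  0.03255293] ((486.7320251464844, -404.4789733886719), (56.45542526245117, 10.840530395507812), 64.78069305419922)
stand high 240 [0.40579176 0.20164079 0.10283416] [0.44253946 0.29542222 0.16390939] ((419.3043518066406, 247.2196502685547), (34.3782844543457, 94.2126235961914), 16.840085983276367)
brass 53 [0.42317374 0.23102254 0.15345437] ((424.2290344238281, 231.87901306152344), (35.77249526977539, 10.842249870300293), 7.432920455932617)
foot ((419.7137756347656, 258.46929931640625), 55.722110748291016)
blue side 207 [nan nan nan] [nan nan nan] [nan nan nan]
```

View pics/c1.png

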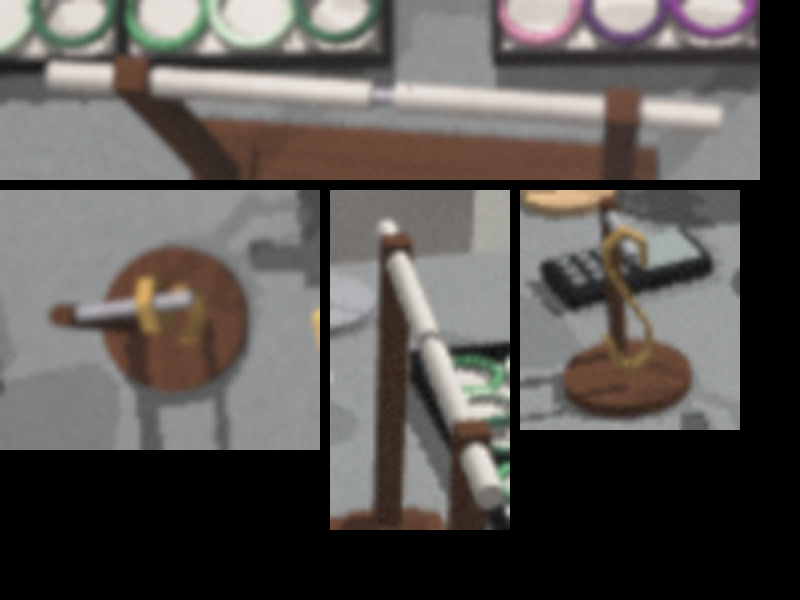

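The top crop shows the groove clearly at about top-image pixel (230.3,134), and in the side view at about (324.5,141). The hook on the peg is the right one: brass, with its lower curl opening to -x.

```bash
cat >> h.py <<'E'
def plane(c,T,px,z):
    r=rays(c,px)@T[:3,:3].T; return T[:3,3]+r*((z-T[2,3])/r[:,2])[:,None]
def inc(pos,rot,base=None):
    """increment (mm, deg) from present (or given) pose to target; rot as matrix"""
    o=telemetry.get_obs(); b=base or (o['ee_pos'],o['tcp_rot'])
    M=R.from_euler('xyz',b[1],degrees=True).as_matrix()
    return np.round(M.T@(np.array(pos)-b[0])*1000,1),np.round(np.degrees(R.from_matrix(M.T@rot).as_rotvec()),2)
def Rd(yaw,tilt=0): return R.from_euler('ZX',[yaw,180],degrees=True).as_matrix()@R.from_euler('y',tilt,degrees=True).as_matrix()
E
python3 - <<'E'
from h import *
c=calibration('top');T=np.load('top0.npz')['T']
p=plane(c,T,[(139.5,235.5),(167.5,232)],.153);print('peg',p,np.degrees(np.arctan2(*(p[0]-p[1])[[1,0]]))-90)
print('groove top',plane(c,T,[(230.25,133.7)],.265))
c2=calibration('side');T2=np.load('side0.npz')['T']
print('groove side',plane(c2,T2,[(324.5,141.25)],.262))
h=calibration('wrist');print(h)
for yaw in (90,-90): print(inc([.42,.2,.36],Rd(yaw)))
E
```

```text
peg [[0.41733793 0.27723295 0.153     ]
 [0.42584078 0.20204114 0.153     ]] 6.4517208829444
groove top [[0.65704665 0.02102676 0.265     ]]
groove side [[0.66084034 0.03506248 0.262     ]]
{'vertical_fov': 61.229409384736876, 'cx': 284.97598745340576, 'cy': 212.1903086008939, 'k1': -0.029968130020744752, 'hand_eye': array([[-1.56241205e-03, -9.63750855e-01, -2.66799264e-01,
         6.72672339e-02],
       [ 9.99998641e-01, -1.36530287e-03, -9.24283360e-04,
        -1.10657926e-03],
       [ 5.26517078e-04, -2.66800346e-01,  9.63751679e-01,
        -1.22833400e-01],
       [ 0.00000000e+00,  0.00000000e+00,  0.00000000e+00,
         1.00000000e+00]])}
(array([ 457.9, -632.1, -109.6]), array([-6.000e-02, -4.000e-02, -7.471e+01]))
(array([ 457.9, -632.1, -109.6]), array([-5.0000e-02,  6.0000e-02,  1.0529e+02]))
```

```bash
python3 -c "
from h import *
print(inc([.4235,.2317,.31],Rd(96.5)))"
```

```text
(array([ 469.6, -661.7,  -59.6]), array([-6.000e-02, -5.000e-02, -8.121e+01]))
```

Call:
{"op": "play_rows", "data": {"increments": [[[50,-70,-60],[0,0,-8],0],[[100,-140,-60],[0,0,-16],0],[[130,-180,-60],[0,0,-24],0],[[160,-225,-60],[0,0,-32],0],[[190,-265,-60],[0,0,-40],0],[[220,-305,-60],[0,0,-48],0],[[250,-350,-60],[0,0,-56],0],[[280,-395,-60],[0,0,-64],0],[[310,-435,-60],[0,0,-72],0],[[340,-480,-60],[0,0,-81.2],0],[[370,-520,-60],[0,0,-81.2],0],[[400,-565,-60],[0,0,-81.2],0],[[430,-605,-60],[0,0,-81.2],0],[[460,-645,-60],[0,0,-81.2],0],[[470,-662,-60],[0,0,-81.2],0],[[470,-662,-60],[0,0,-81.2],0],[[470,-662,-60],[0,0,-81.2],0],[[470,-662,-60],[0,0,-81.2],0]]}}

```text
time: 1.9
ee_pos: [0.4242, 0.2346, 0.3086]
tcp_rot: [-179.9, 0.0, 96.7]
wrist_force: [-0.5, -0.6, -0.6]
opening: 0.0858
grasp_force: 0.0
```

```bash
cat > w.py <<'E'
from h import *
import sys
im,d,T,c=cam('wrist'); save('pics/%s.png'%sys.argv[1],im); np.savez(sys.argv[1]+'.npz',im=im,d=d,T=T)
o=telemetry.get_obs(); print(o['time'],o['ee_pos'],o['tcp_rot'],o['wrist_force'])
P=cloud(c,T,d); h=cv2.cvtColor(im,cv2.COLOR_RGB2HSV)
y=(h[...,0]>12)&(h[...,0]<32)&(h[...,1]>90)&(h[...,2]>90)&(P[...,2]>.12)&(P[...,2]<.175)
n,l,s,ce=cv2.connectedComponentsWithStats(y.astype(np.uint8))
for i in range(1,n):
    if s[i,4]>100:
        q=P[l==i]; print(s[i],ce[i],np.median(q,0),q.min(0),q.max(0),cv2.minAreaRect(q[q[:,2]>.14][:,:2].astype(np.float32)*1000))
E
python3 w.py w1
```

```text
1.95 [0.42378396 0.23303678 0.30918797] [-1.79877525e+02  5.32508605e-02  9.66173874e+01] [ 0.67600041 -1.06224281  0.50731872]
[263 194  44  17 561] [285.04278075 202.31194296] [0.42357895 0.23478269 0.15489605] [0.40514165 0.22786846 0.14389415] [0.44036298 0.24130742 0.16257128] ((422.9964294433594, 234.17611694335938), (35.28694534301758, 10.505546569824219), 7.270567417144775)
```

View pics/w1.png

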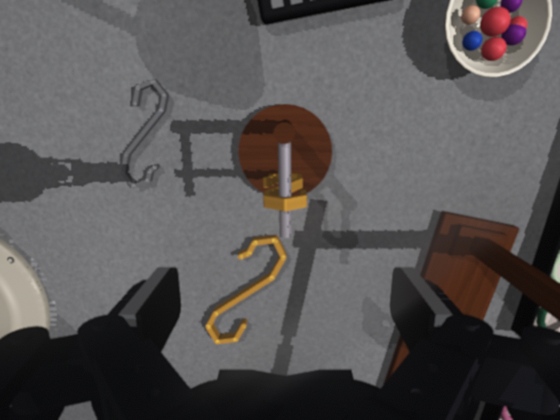

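Call:
{"op": "play_rows", "data": {"increments": [[[1,-1,45],[0,0,0],0],[[1,-1,90],[0,0,0],0],[[1,-1,125],[0,0,0],0],[[1,-1,150],[0,0,0],0],[[1,-1,162],[0,0,0],0],[[1,-1,162],[0,0,0],0],[[1,-1,162],[0,0,0],0.3],[[1,-1,162],[0,0,0],0.4],[[1,-1,162],[0,0,0],0.5],[[1,-1,162],[0,0,0],0.6],[[1,-1,162],[0,0,0],0.75],[[1,-1,162],[0,0,0],1],[[1,-1,162],[0,0,0],1],[[1,-1,162],[0,0,0],1],[[1,-1,162],[0,0,0],1],[[1,-1,162],[0,0,0],1]], "grip_force": 25}}

```text
time: 3.55
ee_pos: [0.4234, 0.2332, 0.1493]
tcp_rot: [179.9, -0.0, 96.5]
wrist_force: [2.6, 0.4, 5.8]
opening: 0.0352
grasp_force: 25.3
```

Call:
{"op": "play_rows", "data": {"increments": [[[0,0,-3],[0,0,0],1],[[0,0,-6],[0,0,0],1],[[-10,0,-7],[0,0,0],1],[[-25,0,-7],[0,0,0],1],[[-45,0,-7],[0,0,0],1],[[-65,0,-7],[0,0,0],1],[[-80,0,-20],[0,0,0],1],[[-90,0,-60],[0,0,0],1],[[-90,0,-100],[0,0,0],1],[[-90,0,-150],[0,0,0],1],[[-90,0,-190],[0,0,0],1],[[-90,0,-190],[0,0,0],1],[[-90,0,-190],[0,0,0],1]]}}

```text
time: 4.85
ee_pos: [0.4332, 0.1426, 0.3386]
tcp_rot: [179.9, -0.0, 96.4]
wrist_force: [0.3, 0.1, -1.3]
opening: 0.0349
grasp_force: 25.5
```

```bash
python3 - <<'E'
from h import *
for n in ['side','wrist']:
    im,d,T,c=cam(n); np.savez(n+'1.npz',im=im,d=d,T=T); 
    P=cloud(c,T,d); h=cv2.cvtColor(im,cv2.COLOR_RGB2HSV); o=telemetry.get_obs()
    y=(h[...,0]>12)&(h[...,0]<32)&(h[...,1]>90)&(h[...,2]>90)&(P[...,2]>.19)&(P[...,2]<.42)&(np.linalg.norm(P[...,:2]-o['ee_pos'][:2],axis=-1)<.06)
    q=P[y]; print(n,o['ee_pos'],y.sum(),q.min(0),q.max(0)) if y.sum() else print(n,o['ee_pos'],0)
    if n=='side': save('pics/s1.png',cv2.resize(im[60:260,120:340],None,fx=2.7,fy=2.7))
E
```

```text
side [0.43289773 0.14265193 0.33746806] 104 [0.4084912  0.12907515 0.22231996] [0.44853678 0.15674432 0.35140704]
wrist [0.43270167 0.1427513  0.33691807] 3956 [0.40714275 0.13629618 0.21914671] [0.44940843 0.15251717 0.35067287]
```

View pics/s1.png

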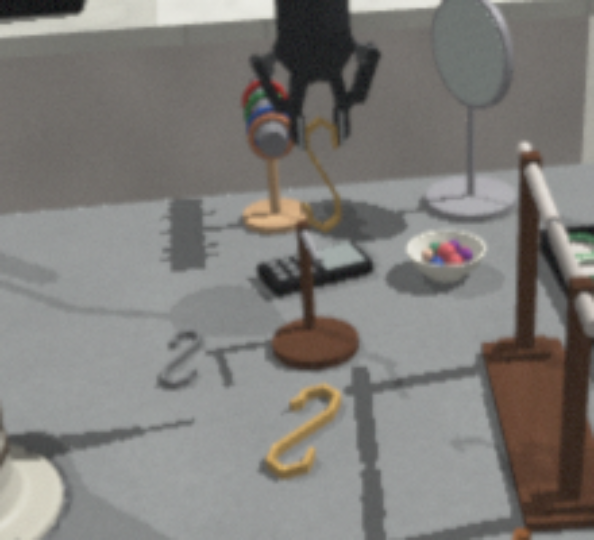

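```bash
cat >> h.py <<'E'
yr=-4.85
RX=np.array([np.cos(np.radians(yr)),np.sin(np.radians(yr)),0]); RY=np.array([-RX[1],RX[0],0])
RO=np.array([.6576,.0236,0])
def rail(x,y,z): return RO+RX*x+RY*y+np.array([0,0,z])
E
python3 -c "
from h import *
print(inc(rail(-.06,0,.345),Rd(90+yr)))"
```

```text
(array([-131.9,  151.2,   -8.3]), array([-0.11,  0.04, 11.31]))
```

Call:
{"op": "play_rows", "data": {"increments": [[[-30,30,-8],[0,0,5],1],[[-60,65,-8],[0,0,11.3],1],[[-85,95,-8],[0,0,11.3],1],[[-110,125,-8],[0,0,11.3],1],[[-132,151,-8],[0,0,11.3],1],[[-132,151,-8],[0,0,11.3],1],[[-132,151,-8],[0,0,11.3],1],[[-132,151,-8],[0,0,11.3],1]]}}

```text
time: 5.75
ee_pos: [0.5971, 0.0296, 0.3459]
tcp_rot: [-179.9, 0.0, 85.2]
wrist_force: [0.2, 0.1, -1.1]
opening: 0.035
grasp_force: 25.8
```

```bash
python3 w.py w2
```

```text
5.8 [0.59698801 0.02979296 0.34646401] [-1.79990978e+02 -5.31769983e-03  8.52247957e+01] [-0.63523363  0.3010184  -0.68266565]
```

View pics/w2.png

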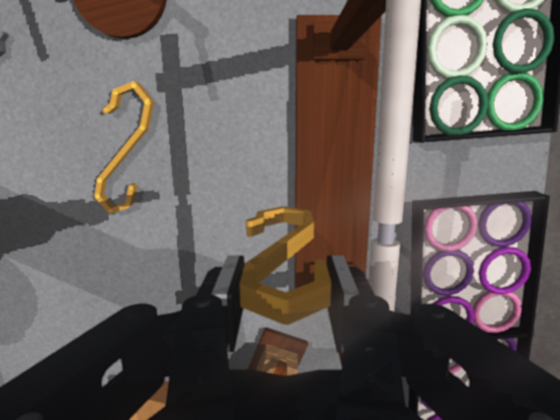

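```bash
python3 - <<'E'
from h import *
c=calibration('wrist');z=np.load('w2.npz');T=z['T'];im=z['im'];d=z['d']
h=cv2.cvtColor(im,cv2.COLOR_RGB2HSV)
P=cloud(c,T,d)
for v in list(range(212,252,3)): print(v,h[v,375:400:4,1],h[v,375:400:4,2])
p=plane(c,T,[(388,222),(388,239),(387,231)],.267);print(p,(p-RO)@RY)
m=(P[...,2]>.25)&(P[...,2]<.275)&(h[...,1]<50)&(h[...,2]>150); m[:,:360]=0;m[:,415:]=0
q=P[m];l=cv2.fitLine(q[:,:2].astype(np.float32),cv2.DIST_HUBER,0,.01,.01).ravel();print(len(q),l,np.degrees(np.arctan(l[1]/l[0])),q[:,2].max(),np.percentile(q[:,2],98))
s=(q-RO)@RX; print('x rail',np.percentile(s,[1,50,99]))
g=(P[...,2]>.25); g[:,:360]=0;g[:,415:]=0
for v in range(206,256,3):
    r=P[v,365:412]; k=(r[:,2]>.245)&(r[:,2]<.28); 
    if k.any(): print(v,k.sum(),((r[k]-RO)@RY).mean().round(4),((r[k]-RO)@RX).min().round(4),((r[k]-RO)@RX).max().round(4),r[k][:,2].max())
E
```

```text
212 [33 29 24 24 22 21 22] [122 148 178 200 217 219 217]
215 [31 29 25 23 22 21 21] [123 149 181 200 219 221 218]
218 [31 29 25 24 22 22 21] [122 151 182 203 221 224 217]
221 [15 27 25 24 20 20 21] [133 150 186 206 224 226 214]
224 [ 5 16 18 16 13 14 12] [142  98 130 175 198 160 105]
227 [ 4 13 10 11 13  9  9] [142  96 122 160 181 111  88]
230 [ 2 14 10 10 14  8  6] [139  94 125 161 182 101  87]
233 [ 4 14 14 12 14  6  9] [143  93 129 164 180 136  87]
236 [ 2 14 14 14 14  4  6] [142  92 131 167 179 135  86]
239 [23 16 13 12 14  9  9] [112  93 133 168 178 110  86]
242 [28 15 13 14 14 26 19] [120 101 136 170 177 128 110]
245 [25 27 24 21 21 26 22] [134 143 141 143 145 158 166]
248 [26 26 24 21 19 19 25] [135 167 193 215 227 231 165]
251 [28 25 25 21 19 18 24] [138 166 194 217 226 228 148]
[[0.65790179 0.03109732 0.267     ]
 [0.65782657 0.02033085 0.267     ]
 [0.65726053 0.025486   0.267     ]] [ 0.00749599 -0.00323829  0.00185055]
6337 [0.06900647 0.99761623 0.66384107 0.08721592] 86.04307 0.27013965671962925 0.2690514980034787
x rail [-0.0052535   0.00082519  0.00861901]
206 30 0.017 -0.0081 0.0081 0.26902024858550455
209 30 0.0153 -0.0081 0.0086 0.2690512399846535
212 30 0.0134 -0.0078 0.0087 0.26857888812667374
215 30 0.0115 -0.0076 0.0091 0.26854593057447085
218 29 0.0097 -0.0079 0.0082 0.2689460606611923
221 28 0.0079 -0.0073 0.0081 0.26850851512653295
224 17 0.0055 -0.0039 0.003 0.2687100136037942
227 17 0.0032 -0.0044 0.005 0.26507272833398077
230 17 0.0013 -0.004 0.0051 0.26492173866686425
233 16 -0.0007 -0.0039 0.0049 0.26478412690722386
236 16 -0.0027 -0.0041 0.005 0.2655702814676427
239 21 -0.0053 -0.0049 0.0048 0.2650655199278648
242 28 -0.0072 -0.0079 0.0098 0.26496121862925964
245 29 -0.008 -0.0081 0.0084 0.2659630401679546
248 30 -0.0095 -0.0083 0.0086 0.2685235590356
251 29 -0.0114 -0.0082 0.008 0.26832619784548856
254 29 -0.0134 -0.0081 0.0084 0.2682149528061299
```

```bash
python3 - <<'E'
from h import *
c=calibration('wrist');z=np.load('w2.npz');im=z['im']
h=cv2.cvtColor(im,cv2.COLOR_RGB2HSV)
E=np.array(c['hand_eye']);P=cloud(c,E,z['d'])  # tool frame
y=(h[...,0]>12)&(h[...,0]<32)&(h[...,1]>90)&(h[...,2]>80)&(abs(P[...,0])<.03)&(abs(P[...,1])<.04)&(P[...,2]>-.03)&(P[...,2]<.13)
q=P[y]*1000
for a,b in [(-20,-10),(-10,-3),(-3,3),(60,80),(80,95),(95,120)]:
    s=q[(q[:,2]>a)&(q[:,2]<b)]
    if len(s)>5: print(a,b,len(s),np.percentile(s[:,0],[2,98]).round(1),np.percentile(s[:,1],[2,98]).round(1))
print(q.min(0),q.max(0))
o=telemetry.get_obs();print(o['ee_pos'],[ (o['ee_pos']-RO)@v for v in (RX,RY)],o['wrist_force'])
E
```

```text
-20 -10 382 [-3.3  6.3] [-4.   2.4]
-10 -3 1454 [-3.5  6.4] [-12.4  10.8]
-3 3 821 [-3.5  6.4] [-17.7  16.3]
60 80 348 [-3.5  6.3] [ 3.1 15.4]
80 95 339 [-3.3  6.3] [-24.3  15.6]
95 120 698 [-3.3  6.2] [-17.2  13.9]
[ -8.89235482 -24.72370507 -12.767773  ] [  6.90759147  16.72734874 117.31945719]
[0.59698801 0.02979296 0.34646401] [np.float64(-0.060918568230217296), np.float64(0.0010462003464876053)] [-0.63523363  0.3010184  -0.68266565]
```

Call:
{"op": "play_rows", "data": {"increments": [[[-2.8,0,25],[0,0,0],1],[[-2.8,0,50],[0,0,0],1],[[-2.8,5,53.8],[0,0,0],1],[[-2.8,15,53.8],[0,0,0],1],[[-2.8,25,53.8],[0,0,0],1],[[-2.8,32,53.8],[0,0,0],1],[[-2.8,37,53.8],[0,0,0],1],[[-2.8,37,53.8],[0,0,0],1],[[-2.8,37,53.8],[0,0,0],1]]}}

```text
time: 6.7
ee_pos: [0.6344, 0.0235, 0.2927]
tcp_rot: [180.0, -0.0, 85.2]
wrist_force: [-0.3, -0.4, -0.7]
opening: 0.0353
grasp_force: 25.8
```

Call:
{"op": "play_rows", "data": {"increments": [[[0,6,0],[0,0,0],1],[[0,12.3,0],[0,0,0],1],[[0,15.5,0.5],[0,0,0],1],[[0,17,1.7],[0,0,0],1],[[0,18.2,4],[0,0,0],1],[[0,19.3,6],[0,0,0],1],[[0,21,8.5],[0,0,0],1],[[0,22.8,11.5],[0,0,0],1],[[0,23.8,16],[0,0,0],1],[[0,24.3,20],[0,0,0],1],[[0,24.3,22.5],[0,0,0],1],[[0,24.3,22.5],[0,0,0],1],[[0,24.3,22.5],[0,0,0],1]]}}

```text
time: 8.0
ee_pos: [0.6586, 0.0214, 0.2701]
tcp_rot: [180.0, -0.0, 85.2]
wrist_force: [0.4, 0.0, -1.0]
opening: 0.035
grasp_force: 25.8
```

```bash
python3 - <<'E'
from h import *
c=calibration('wrist');im,d,T,c=cam('wrist');np.savez('w3.npz',im=im,d=d,T=T)
o=telemetry.get_obs();print(o['ee_pos'],[ (o['ee_pos']-RO)@v for v in (RX,RY)],o['wrist_force'])
save('pics/w3.png',cv2.resize(im[180:330,210:360],None,fx=4,fy=4,interpolation=2))
E
```

```text
[0.65867105 0.02138173 0.27023076] [np.float64(0.0012547683796551897), np.float64(-0.002119776238614027)] [ 0.06776579 -0.30704626 -0.4960442 ]
```

View pics/w3.png

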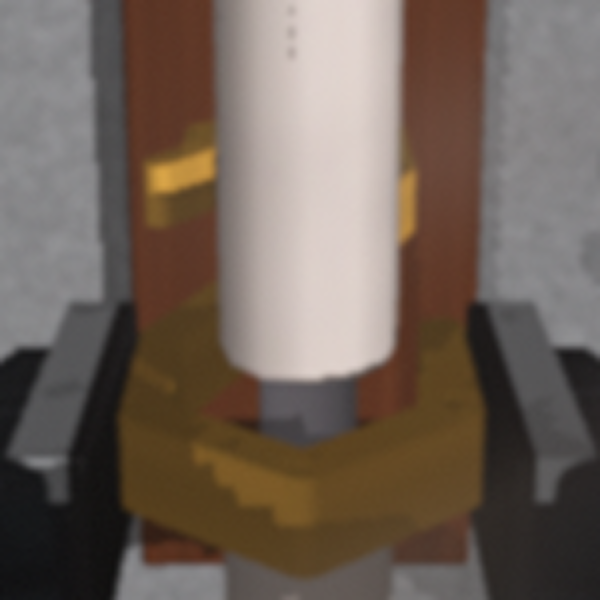

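The bar lies inside the upper curl, nearly centred, with the groove core directly under the strip. I'll lower slowly from here.

Call:
{"op": "play_rows", "data": {"increments": [[[0,0,1],[0,0,0],1],[[0,0,2],[0,0,0],1],[[0,0,3],[0,0,0],1],[[0,0,4],[0,0,0],1],[[0,0,5],[0,0,0],1],[[0,0,6],[0,0,0],1],[[0,0,7],[0,0,0],1],[[0,0,7.5],[0,0,0],1],[[0,0,7.5],[0,0,0],1]]}}

```text
time: 8.95
ee_pos: [0.6587, 0.0214, 0.2624]
tcp_rot: [-180.0, 0.0, 85.2]
wrist_force: [0.6, -0.5, -1.6]
opening: 0.0357
grasp_force: 25.8
```

Call:
{"op": "play_rows", "data": {"increments": [[[0,0,0.5],[0,0,0],1],[[0,0,1],[0,0,0],1],[[0,0,1.5],[0,0,0],1],[[0,0,2],[0,0,0],1],[[0,0,2.2],[0,0,0],1],[[0,0,2.2],[0,0,0],1]]}}

```text
time: 9.55
ee_pos: [0.6587, 0.0214, 0.2603]
tcp_rot: [-180.0, -0.0, 85.2]
wrist_force: [0.5, 0.2, -1.2]
opening: 0.0349
grasp_force: 25.8
```

Call:
{"op": "play_rows", "data": {"increments": [[[0,0,0.5],[0,0,0],1],[[0,0,1],[0,0,0],1],[[0,0,1.2],[0,0,0],1],[[0,0,1.2],[0,0,0],1]]}}

```text
time: 9.95
ee_pos: [0.6588, 0.0214, 0.2596]
tcp_rot: [179.9, -0.0, 85.2]
wrist_force: [1.4, 0.0, 2.3]
opening: 0.0352
grasp_force: 26.2
```

Call:
{"op": "play_rows", "data": {"increments": [[[0,0,-0.2],[0,0,0],0.57],[[0,0,-0.2],[0,0,0],0.52],[[0,0,-0.2],[0,0,0],0.45],[[0,0,-0.2],[0,0,0],0.3],[[0,0,-0.2],[0,0,0],0.1],[[0,0,-0.2],[0,0,0],0],[[0,0,-0.2],[0,0,0],0],[[0,0,-2],[0,0,0],0],[[0,0,-15],[0,0,0],0],[[0,0,-40],[0,0,0],0],[[0,0,-80],[0,0,0],0],[[0,0,-110],[0,0,0],0],[[0,0,-110],[0,0,0],0]]}}

```text
time: 11.25
ee_pos: [0.659, 0.0214, 0.3743]
tcp_rot: [179.6, -0.1, 85.2]
wrist_force: [0.0, 0.4, 1.3]
opening: 0.0852
grasp_force: 0.0
```

```bash
python3 - <<'E'
from h import *
for n in ['wrist','side','top']:
    im,d,T,c=cam(n);np.savez(n+'4.npz',im=im,d=d,T=T)
    P=cloud(c,T,d); h=cv2.cvtColor(im,cv2.COLOR_RGB2HSV)
    L=np.stack([(P-RO)@RX,(P-RO)@RY,P[...,2]],-1)*1000
    y=(h[...,0]>12)&(h[...,0]<32)&(h[...,1]>90)&(h[...,2]>70)&(abs(L[...,0])<40)&(abs(L[...,1])<40)&(L[...,2]>100)&(L[...,2]<300)
    q=L[y]
    if len(q): print(n,len(q),np.percentile(q,[1,50,99],axis=0).round(1).tolist())
    if n=='side': save('pics/s4.png',cv2.resize(im[100:260,270:400],None,fx=4,fy=3.7,interpolation=2)[:600])
    if n=='wrist':
        s=q[q[:,2]>262]; print('top part',np.percentile(s,[2,50,98],axis=0).round(1).tolist())
    if n=='top':
        b=(h[...,0]>105)&(h[...,0]<130)&(h[...,1]>120)&(P[...,2]>.05)&(P[...,2]<.11)&(P[...,0]>.4)
        print('blue',b.sum(),cv2.minAreaRect(P[b][:,:2].astype(np.float32)*1000))
E
```

```text
wrist 1245 [[-22.8, -5.9, 154.3], [-3.1, 0.5, 261.6], [18.4, 4.4, 271.3]]
top part [[-12.1, -5.8, 262.3], [0.2, -0.5, 266.8], [13.2, 4.1, 271.3]]
side 124 [[-23.6, -14.4, 148.3], [-6.2, -7.0, 207.5], [17.2, 4.3, 272.8]]
top 31 [[-12.8, -8.0, 141.1], [4.4, -5.9, 150.8], [12.8, -0.2, 209.6]]
blue 89 ((486.9864501953125, -404.39288330078125), (57.152557373046875, 11.433515548706055), 65.26298522949219)
```

View pics/s4.png

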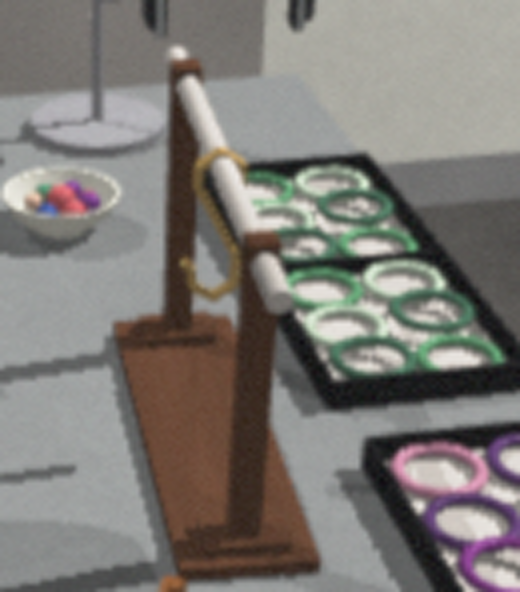

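The hook hangs upright in the groove, let go, with its top at about 271.5 mm. Next is the blue bangle.

```bash
python3 - <<'E'
from h import *
bc=np.array([.487,-.406,.063]); M=Rd(-25.5,55); print(M[:,2])
p=bc-M[:,2]*.17+np.array([0,0,.06]); print(p); print(inc(p,M))
z=np.load('top0.npz');c=calibration('top');P=cloud(c,z['T'],z['d']);print(P[262,360],P[255,350],P[160,392])
print(telemetry.get_obs()['q'])
E
```

```text
[ 0.73935458 -0.35265405 -0.57357644]
[ 0.36130972 -0.34604881  0.22050799]
(array([-391.1, -265.7,  148. ]), array([-52.55,  36.35, 100.9 ]))
[ 0.337059   -0.32906736  0.04347739] [ 0.35785638 -0.30050324  0.04283004] [ 0.63010379 -0.42533891  0.08559599]
[1.85903732e+00 2.91197929e+01 5.40787827e+01 1.14992279e+02
 7.77912172e-04 9.66709198e+01]
```

Call:
{"op": "play_rows", "data": {"increments": [[[-26,-18,5],[-3.5,2.4,6.7],0],[[-52,-35,10],[-7,4.8,13.5],0],[[-78,-53,15],[-10.5,7.3,20.2],0],[[-104,-71,25],[-14,9.7,26.9],0],[[-130,-89,35],[-17.5,12.1,33.6],0],[[-156,-106,45],[-21,14.5,40.4],0],[[-182,-124,57],[-24.5,17,47.1],0],[[-208,-142,70],[-28,19.4,53.8],0],[[-234,-160,83],[-31.5,21.8,60.5],0],[[-260,-177,96],[-35,24.2,67.3],0],[[-286,-195,108],[-38.5,26.7,74],0],[[-312,-213,118],[-42,29.1,80.7],0],[[-338,-230,128],[-45.5,31.5,87.4],0],[[-364,-248,138],[-49,33.9,94.2],0],[[-391,-266,148],[-52.55,36.35,100.9],0],[[-391,-266,148],[-52.55,36.35,100.9],0],[[-391,-266,148],[-52.55,36.35,100.9],0],[[-391,-266,148],[-52.55,36.35,100.9],0]]}}

```text
time: 13.2
ee_pos: [0.3666, -0.3561, 0.2218]
tcp_rot: [-179.7, -54.6, -25.4]
wrist_force: [0.7, -0.0, -0.3]
opening: 0.0852
grasp_force: 0.0
```

```bash
python3 - <<'E'
from h import *
im,d,T,c=cam('wrist');o=telemetry.get_obs();print(o['ee_pos'],o['tcp_rot'],o['q'])
P=cloud(c,T,d); h=cv2.cvtColor(im,cv2.COLOR_RGB2HSV)
b=(h[...,0]>105)&(h[...,0]<130)&(h[...,1]>120)&(P[...,2]>.045)&(P[...,2]<.11)&(P[...,0]>.4)
q=P[b];print(len(q),cv2.minAreaRect(q[:,:2].astype(np.float32)*1000),q.min(0),q.max(0),np.median(q,0))
# edge-on orientation: fit line of xy
l=cv2.fitLine(q[:,:2].astype(np.float32),cv2.DIST_HUBER,0,.01,.01).ravel();print(l,np.degrees(np.arctan(l[1]/l[0])))
save('pics/w5.png',im)
E
```

```text
[ 0.3668797  -0.35603859  0.22226071] [-179.6789302   -54.59601258  -25.32140824] [-57.24548394 -48.54648037 -49.0951623   39.51621902  25.83389112
 160.10077292]
1136 ((487.03759765625, -406.1625671386719), (63.55893325805664, 13.068924903869629), 63.68806076049805) [ 0.46831105 -0.43433556  0.04512816] [ 0.50252151 -0.37546474  0.09567179] [ 0.48624064 -0.40560735  0.08579545]
[ 0.45095542  0.8925465   0.49043787 -0.39306256] 63.194996
```

View pics/w5.png

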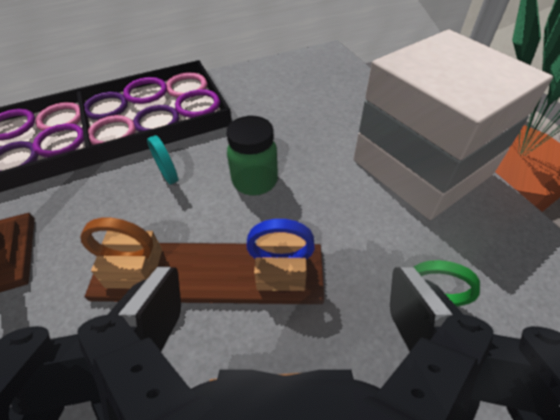

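```bash
python3 - <<'E'
from h import *
bc=np.array([.487,-.406,.063]); M=Rd(-26.3,55)
p=bc-M[:,2]*.09; print(p); print(inc(p,M)); print(inc(p,M,(np.array([.3613,-.346,.2205]),[180,-55,-25.5])))
E
```

```text
[ 0.42090772 -0.37333516  0.11462188]
(array([-55.2,  -6.9, 108.2]), array([-1.12,  0.41,  0.56]))
(array([-49.1,  -1. , 114.4]), array([-0.66,  0.  ,  0.46]))
```

Call:
{"op": "play_rows", "data": {"increments": [[[-15,-2,28],[0,0,0],0],[[-30,-4,60],[-0.8,0,0.5],0],[[-45,-5,90],[-0.8,0,0.5],0],[[-53,-5,110],[-0.8,0,0.5],0],[[-53,-5,110],[-0.8,0,0.5],0],[[-53,-5,110],[-0.8,0,0.5],0],[[-53,-5,110],[-0.8,0,0.5],0]]}}

```text
time: 13.95
ee_pos: [0.4224, -0.3771, 0.1172]
tcp_rot: [-179.8, -54.7, -26.2]
wrist_force: [-0.8, -0.6, 1.2]
opening: 0.0855
grasp_force: 0.0
```

```bash
python3 - <<'E'
from h import *
bc=np.array([.487,-.406,.063]); M=Rd(-26.3,55)
o=telemetry.get_obs();print(o['ee_pos'],o['tcp_rot'],o['q'])
print(inc(bc,M))
im,d,T,c=cam('wrist')
P=cloud(c,T,d); h=cv2.cvtColor(im,cv2.COLOR_RGB2HSV)
b=(h[...,0]>105)&(h[...,0]<130)&(h[...,1]>120)&(P[...,2]>.045)&(P[...,2]<.11)&(P[...,0]>.4)
q=P[b];print(len(q),cv2.minAreaRect(q[:,:2].astype(np.float32)*1000),q.min(0),q.max(0))
E
```

```text
[ 0.42238122 -0.37705222  0.1171583 ] [-179.8068075   -54.69991523  -26.2383043 ] [-51.12291974 -37.16959078 -56.19546893  18.99970182  20.27221831
 164.97650816]
(array([-3.3, -2.3, 89.1]), array([-0.24,  0.3 ,  0.04]))
2842 ((487.3830261230469, -406.1490478515625), (64.411376953125, 13.272784233093262), 63.81797409057617) [ 0.46819694 -0.43330691  0.04500202] [ 0.5046416  -0.37523517  0.09547891]
```

Call:
{"op": "play_rows", "data": {"increments": [[[-3,-2.3,25],[0,0,0],0],[[-3.3,-2.3,50],[0,0,0],0],[[-3.3,-2.3,72],[0,0,0],0],[[-3.3,-2.3,84],[0,0,0],0],[[-3.3,-2.3,89],[0,0,0],0],[[-3.3,-2.3,89],[0,0,0],0],[[-3.3,-2.3,89],[0,0,0],0]]}}

```text
time: 14.7
ee_pos: [0.4863, -0.406, 0.0617]
tcp_rot: [-179.7, -54.6, -26.4]
wrist_force: [0.7, -0.0, -0.3]
opening: 0.0858
grasp_force: 0.0
```

```bash
python3 - <<'E'
from h import *
bc=np.array([.487,-.406,.063]); M=Rd(-26.3,55)
o=telemetry.get_obs();print(o['ee_pos'],o['tcp_rot'],o['q'],o['wrist_force'])
print(inc(bc,M))
E
```

```text
[ 0.48634458 -0.40597055  0.06172285] [-179.72981554  -54.63299554  -26.35224686] [-46.84432588 -20.03667249 -52.96565901   4.28359799  16.85130893
 167.7768103 ] [ 0.70692212 -0.04774769 -0.25868133]
(array([ 1.4, -0.3, -0.2]), array([-0.23,  0.37, -0.03]))
```

Call:
{"op": "play_rows", "data": {"increments": [[[1.2,0,0],[0,0,0],0.1],[[1.2,0,0],[0,0,0],0.15],[[1.2,0,0],[0,0,0],0.2],[[1.2,0,0],[0,0,0],0.25],[[1.2,0,0],[0,0,0],0.35],[[1.2,0,0],[0,0,0],0.5],[[1.2,0,0],[0,0,0],0.5],[[1.2,0,0],[0,0,0],0.5],[[1.2,0,0],[0,0,0],0.5]], "grip_force": 22}}

```text
time: 15.6
ee_pos: [0.4874, -0.4064, 0.0625]
tcp_rot: [-179.7, -54.7, -26.3]
wrist_force: [-2.3, 0.9, 5.8]
opening: 0.0661
grasp_force: 24.6
```

Call:
{"op": "play_rows", "data": {"increments": [[[4,0,-2.9],[0,0,0],0.5],[[8,0,-5.7],[0,0,0],0.5],[[12,0,-8.6],[0,0,0],0.5],[[18,0,-12.6],[0,0,0],0.5],[[25,0,-17.5],[0,0,0],0.5],[[41,0,-28.7],[0,0,0],0.5],[[62,0,-43],[0,0,0],0.5],[[82,0,-57.4],[0,0,0],0.5],[[82,0,-57.4],[0,0,0],0.5],[[82,0,-57.4],[0,0,0],0.5]]}}

```text
time: 16.6
ee_pos: [0.4877, -0.4068, 0.1629]
tcp_rot: [-179.7, -54.6, -26.3]
wrist_force: [0.1, 1.6, -2.0]
opening: 0.066
grasp_force: 24.6
```

```bash
python3 - <<'E'
from h import *
im,d,T,c=cam('wrist');o=telemetry.get_obs();print(o['time'],o['ee_pos'],o['tcp_rot'],o['q'],o['opening'])
P=cloud(c,np.array(c['hand_eye']),d)*1000; h=cv2.cvtColor(im,cv2.COLOR_RGB2HSV)
b=(h[...,0]>105)&(h[...,0]<130)&(h[...,1]>120)&(abs(P[...,2])<60)&(abs(P[...,1])<45)
q=P[b];print(len(q),q.min(0),q.max(0))
t=np.radians(54.7)
# into ring frame: axis (level x), up
ax=q@np.array([np.cos(t),0,np.sin(t)]); up=q@np.array([np.sin(t),0,-np.cos(t)])
print('axis',np.percentile(ax,[2,98]),'up',np.percentile(up,[1,99]))
top=up>20; print('axis at top',np.percentile(ax[top],[2,50,98]),'mid',np.percentile(ax[abs(up)<12],[2,50,98]))
# target staging: hook at rail(0.3,-0.7), z .2545
M=Rd(yr,55)
print(inc(rail(-.10,-.0007,.2545-.098),M))
E
```

```text
16.65 [ 0.48741141 -0.40647757  0.16130519] [-179.67089742  -54.53927859  -26.39434476] [-46.7890123  -26.97275179 -45.58056946  18.69563883  16.81154618
 167.8074349 ] 0.06593889098481763
11112 [-27.78723631 -33.8217679  -23.21840234] [29.4438403  32.62894513 22.3191442 ]
axis [-5.10042447  6.36386997] up [-27.77210689  31.99538343]
axis at top [-5.15236646 -1.1636123   6.34405515] mid [-5.06235545 -4.03995205  6.1173726 ]
(array([ -80.2, -424.1, -101.9]), array([ 17.27,   0.42, -12.43]))
```

```bash
python3 - <<'E'
from h import *
print(inc(rail(-.10,-.0007,.2545-.097),Rd(4,55)))
E
```

```text
(array([ -79.4, -424.1, -102.5]), array([ 24.5 ,   0.4 , -17.53]))
```

Call:
{"op": "play_rows", "data": {"increments": [[[-3,-15,-4],[0.9,0,-0.6],0.5],[[-8,-45,-11],[2.6,0,-1.9],0.5],[[-16,-85,-20.5],[4.9,0,-3.5],0.5],[[-24,-127,-31],[7.3,0,-5.3],0.5],[[-32,-170,-41],[9.8,0,-7],0.5],[[-40,-212,-51],[12.2,0,-8.8],0.5],[[-48,-254,-61.5],[14.7,0,-10.5],0.5],[[-56,-297,-72],[17.1,0,-12.3],0.5],[[-63,-339,-82],[19.6,0,-14],0.5],[[-71,-380,-92],[22,0,-15.8],0.5],[[-77,-410,-99],[23.7,0.2,-17],0.5],[[-79.4,-424,-102.5],[24.5,0.4,-17.5],0.5],[[-79.4,-424,-102.5],[24.5,0.4,-17.5],0.5],[[-79.4,-424,-102.5],[24.5,0.4,-17.5],0.5]]}}

```text
time: 18.05
ee_pos: [0.5574, 0.0314, 0.1565]
tcp_rot: [-180.0, -54.9, 4.0]
wrist_force: [0.2, -0.8, -0.3]
opening: 0.066
grasp_force: 24.7
```

```bash
cat > r.py <<'E'
from h import *
im,d,T,c=cam('wrist');o=telemetry.get_obs();print(o['time'],o['ee_pos'],o['tcp_rot'],o['q'],o['opening'],o['wrist_force'])
P=cloud(c,T,d); h=cv2.cvtColor(im,cv2.COLOR_RGB2HSV)
L=np.stack([(P-RO)@RX,(P-RO)@RY,P[...,2]],-1)*1000
b=(h[...,0]>105)&(h[...,0]<130)&(h[...,1]>120)&(np.linalg.norm(P-o['ee_pos'],axis=-1)<.05)
q=L[b];lo,hi=np.percentile(q,[.5,99.5],axis=0);print('ring',len(q),lo.round(1),hi.round(1))
print('tcp rail',((o['ee_pos']-RO)@RX*1000).round(1),((o['ee_pos']-RO)@RY*1000).round(1))
y=(h[...,0]>12)&(h[...,0]<32)&(h[...,1]>90)&(h[...,2]>60)&(abs(L[...,0])<40)&(abs(L[...,1])<25)&(L[...,2]>120)&(L[...,2]<300)
q=L[y]
if len(q): print('hook',len(q),np.percentile(q,[1,50,99],axis=0).round(1).tolist())
for a,bb in [(130,160),(160,180),(180,200),(200,240),(240,285)]:
    s=q[(q[:,2]>a)&(q[:,2]<bb)]
    if len(s)>5: print(a,np.percentile(s,[3,97],axis=0).round(1).tolist())
import sys
if len(sys.argv)>1: save('pics/%s.png'%sys.argv[1],im)
E
python3 r.py w6
```

```text
18.1 [0.5575499  0.03085431 0.15684705] [179.99969471 -54.9594252    3.97577607] [  2.65094466 -44.22086214 -55.78447915  23.48415496   1.08436282
 179.23924878] 0.06611198521470535 [ 0.17947947 -0.28765728 -1.04247535]
ring 11079 [-109.6  -31.   128.1] [-90.5  32.4 188.7]
tcp rail -100.3 -1.2
hook 3090 [[-23.8, -6.0, 153.5], [-2.6, -1.4, 189.0], [13.6, 3.4, 228.9]]
130 [[-19.3, -5.9, 152.8], [13.1, 3.3, 159.8]]
160 [[-23.9, -5.8, 160.6], [13.6, 3.2, 178.7]]
180 [[1.9, -5.6, 180.6], [11.5, 3.1, 199.6]]
200 [[-12.1, -5.8, 201.3], [1.2, 3.2, 228.8]]
```

View pics/w6.png

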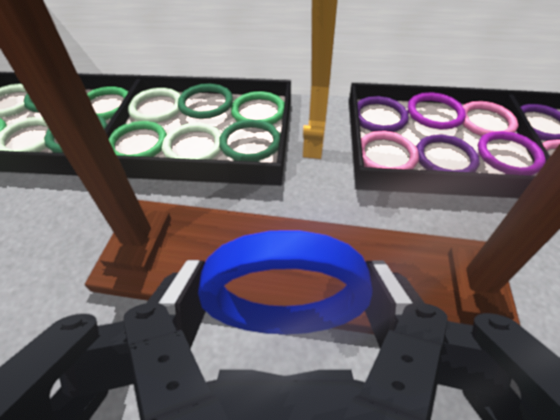

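Call:
{"op": "play_rows", "data": {"increments": [[[6,3,7.5],[0,0,0],0.5],[[13,5,17],[0,0,0],0.5],[[20,7,27],[0,0,0],0.5],[[27,9,36],[0,0,0],0.5],[[32,10.3,43],[0,0,0],0.5],[[35,11.2,47.4],[0,0,0],0.5],[[35,11.2,47.4],[0,0,0],0.5],[[35,11.2,47.4],[0,0,0],0.5],[[35,11.2,47.4],[0,0,0],0.5]]}}

```text
time: 19.0
ee_pos: [0.6173, 0.024, 0.1593]
tcp_rot: [-180.0, -55.0, 4.0]
wrist_force: [-0.0, -0.8, -0.6]
opening: 0.0658
grasp_force: 24.7
```

```bash
python3 r.py w7; python3 - <<'E'
from h import *
M=Rd(4,55);print(M.T@RX,M.T@RY,M.T@[0,0,1])
E
```

```text
19.05 [0.61727138 0.02401827 0.15928054] [-179.99875264  -55.03440746    3.98571349] [  1.26959846 -32.24135279 -49.6583686   17.57886278   2.22681928
 178.44265208] 0.06623222154449343 [ 0.54726685  0.14255247 -0.34819745]
ring 11190 [-49.3 -33.4 129.4] [-30.2  30.2 191.5]
tcp rail -40.2 -3.0
hook 7237 [[-20.6, -6.1, 148.4], [-12.7, -1.5, 231.0], [14.0, 3.6, 254.3]]
130 [[1.8, -5.7, 147.4], [12.9, 3.6, 159.4]]
160 [[-21.7, -5.8, 160.7], [13.4, 3.4, 179.0]]
180 [[2.1, -5.8, 180.8], [11.1, 3.3, 199.5]]
200 [[-16.8, -6.0, 202.2], [1.6, 3.3, 239.4]]
240 [[-18.2, -6.1, 240.5], [-13.7, 3.3, 254.2]]
[0.56674772 0.15384817 0.80939963] [ 0.08824369 -0.9880945   0.12602504] [ 8.19152044e-01  1.22464680e-16 -5.73576436e-01]
```

Call:
{"op": "play_rows", "data": {"increments": [[[3,0.8,4.3],[0,0,0],0.5],[[7,1.9,10],[0,0,0],0.5],[[11,3,15.7],[0,0,0],0.5],[[15,4.1,21.4],[0,0,0],0.5],[[18,4.9,25.7],[0,0,0],0.5],[[20.4,5.5,29.1],[0,0,0],0.5],[[20.4,5.5,29.1],[0,0,0],0.5],[[20.4,5.5,29.1],[0,0,0],0.5]]}}

```text
time: 19.85
ee_pos: [0.6533, 0.021, 0.159]
tcp_rot: [-180.0, -55.0, 4.0]
wrist_force: [0.1, 0.3, -0.1]
opening: 0.0662
grasp_force: 24.7
```

```bash
python3 r.py w8
```

```text
19.9 [0.65325125 0.02096596 0.15908469] [-179.99597945  -55.00883135    3.98081987] [  0.76487734 -25.65994883 -45.7394538   14.95422751   2.63819337
 178.15451062] 0.06614425371632313 [-0.31931852 -0.50644028 -0.13556881]
ring 10210 [-13.2 -33.3 130.8] [  5.9  30.3 191.3]
tcp rail -4.1 -3.0
hook 15179 [[-22.8, -6.2, 146.7], [-15.4, -1.7, 249.5], [14.3, 3.7, 264.0]]
130 [[-18.6, -5.7, 145.6], [9.3, 3.5, 158.4]]
160 [[-23.7, -5.9, 167.8], [11.4, 3.2, 177.4]]
180 [[2.1, -5.9, 181.1], [10.9, 3.3, 199.5]]
200 [[-17.0, -6.1, 202.6], [14.0, 3.3, 239.7]]
240 [[-17.8, -6.1, 241.3], [13.3, 3.4, 263.7]]
```

Call:
{"op": "play_rows", "data": {"increments": [[[-1.7,0,1.2],[0,0,0],0.5],[[-4,0.1,3.6],[0,0,0],0.5],[[-6.2,0.3,6.7],[0,0,0],0.5],[[-8.5,0.5,10.2],[0,0,0],0.5],[[-11,0.5,12],[0,0,0],0.5],[[-13.5,0.5,13.7],[0,0,0],0.5],[[-16,0.5,15.5],[0,0,0],0.5],[[-18.5,0.5,17.2],[0,0,0],0.5],[[-20.1,0.5,18.3],[0,0,0],0.5],[[-20.1,0.5,18.3],[0,0,0],0.5],[[-20.1,0.5,18.3],[0,0,0],0.5]]}}

```text
time: 21.0
ee_pos: [0.6569, 0.0207, 0.1324]
tcp_rot: [-180.0, -55.0, 4.0]
wrist_force: [-0.1, -0.4, 0.1]
opening: 0.0661
grasp_force: 24.7
```

```bash
python3 r.py w9
```

```text
21.05 [0.65695252 0.02071299 0.13253125] [179.99884912 -55.04389562   3.98548353] [  0.72559394 -23.49856598 -47.44266599  11.0555502    2.67015308
 178.13089757] 0.06609911417084342 [ 0.38067981 -0.31731884 -1.24643112]
ring 10893 [ -9.5 -33.3 102.5] [  9.6  30.3 164.7]
tcp rail -0.4 -2.9
hook 9957 [[-23.7, -6.1, 146.0], [-7.4, -1.5, 210.6], [13.3, 3.7, 233.9]]
130 [[-18.7, -5.9, 145.2], [12.9, 3.4, 159.7]]
160 [[-23.8, -6.0, 160.7], [13.4, 3.4, 178.1]]
180 [[2.0, -6.0, 180.7], [11.2, 3.6, 199.5]]
200 [[-14.2, -6.1, 202.2], [1.0, 3.4, 233.6]]
```

Call:
{"op": "play_rows", "data": {"increments": [[[-0.8,0,0.6],[0,0,0],0.5],[[-1.6,0,1.1],[0,0,0],0.5],[[-2.5,0,1.7],[0,0,0],0.5],[[-3.3,0,2.3],[0,0,0],0.5],[[-4.1,0,2.9],[0,0,0],0.5],[[-4.1,0,2.9],[0,0,0],0.5]]}}

```text
time: 21.65
ee_pos: [0.6568, 0.0207, 0.127]
tcp_rot: [-180.0, -55.0, 4.0]
wrist_force: [0.3, -0.2, -0.4]
opening: 0.0659
grasp_force: 24.7
```

Call:
{"op": "play_rows", "data": {"increments": [[[-0.4,0,0.3],[0,0,0],0.5],[[-0.8,0,0.6],[0,0,0],0.5],[[-0.8,0,0.6],[0,0,0],0.5]]}}

```text
time: 21.95
ee_pos: [0.6569, 0.0207, 0.1263]
tcp_rot: [-180.0, -55.0, 4.0]
wrist_force: [-0.4, -0.9, -0.9]
opening: 0.0663
grasp_force: 24.7
```

Call:
{"op": "play_rows", "data": {"increments": [[[-0.4,0,0.3],[0,0,0],0.5],[[-0.8,0,0.6],[0,0,0],0.5],[[-0.8,0,0.6],[0,0,0],0.5]]}}

```text
time: 22.25
ee_pos: [0.657, 0.0207, 0.1254]
tcp_rot: [-180.0, -55.0, 4.0]
wrist_force: [0.4, -0.3, -0.6]
opening: 0.0662
grasp_force: 24.7
```

Call:
{"op": "play_rows", "data": {"increments": [[[-0.4,0,0.3],[0,0,0],0.5],[[-0.8,0,0.6],[0,0,0],0.5],[[-0.8,0,0.6],[0,0,0],0.5]]}}

```text
time: 22.55
ee_pos: [0.6573, 0.0207, 0.125]
tcp_rot: [180.0, -55.1, 4.0]
wrist_force: [-0.6, 0.5, 2.3]
opening: 0.066
grasp_force: 24.8
```

Call:
{"op": "play_rows", "data": {"increments": [[[0.2,0,-0.1],[0,0,0],0.5],[[0.3,0,-0.2],[0,0,0],0.22],[[0.3,0,-0.2],[0,0,0],0.2],[[0.3,0,-0.2],[0,0,0],0.17],[[0.3,0,-0.2],[0,0,0],0.13],[[0.3,0,-0.2],[0,0,0],0.08],[[0.3,0,-0.2],[0,0,0],0.03],[[0.3,0,-0.2],[0,0,0],0],[[0.3,0,-0.2],[0,0,0],0],[[0.3,0,-0.2],[0,0,0],0]]}}

```text
time: 23.55
ee_pos: [0.657, 0.0207, 0.1247]
tcp_rot: [-180.0, -55.0, 4.0]
wrist_force: [-0.9, 0.4, -0.2]
opening: 0.0851
grasp_force: 0.0
```

```bash
python3 r.py w10
```

```text
23.6 [0.65699285 0.02073936 0.12464491] [179.99888159 -55.02516435   3.98780576] [  0.72816449 -22.96328647 -48.0042486    9.97742414   2.66937108
 178.1301668 ] 0.08526097281065284 [ 0.93405656 -0.39829137 -0.36513031]
ring 10811 [ -9.7 -32.4  95.1] [  8.1  28.8 157.6]
tcp rail -0.4 -2.9
hook 11007 [[-23.3, -6.1, 152.6], [-4.7, -1.3, 204.3], [13.7, 3.8, 228.3]]
130 [[-18.5, -5.8, 151.6], [13.4, 3.7, 159.7]]
160 [[-23.4, -5.9, 160.6], [13.7, 3.6, 178.5]]
180 [[2.3, -5.9, 181.0], [11.4, 3.6, 199.6]]
200 [[-11.4, -6.0, 201.6], [1.5, 3.5, 228.1]]
```

Call:
{"op": "play_rows", "data": {"increments": [[[0,0,-4],[0,0,0],0],[[0,0,-10],[0,0,0],0],[[0,0,-20],[0,0,0],0],[[0,0,-35],[0,0,0],0],[[0,0,-55],[0,0,0],0],[[0,0,-75],[0,0,0],0],[[0,0,-95],[0,0,0],0],[[0,0,-110],[0,0,0],0],[[0,0,-120],[0,0,0],0],[[0,0,-120],[0,0,0],0],[[0,0,-120],[0,0,0],0],[[0,0,-120],[0,0,0],0],[[0,0,-120],[0,0,0],0],[[0,0,-120],[0,0,0],0],[[0,0,-120],[0,0,0],0]]}}

```text
time: 25.1
ee_pos: [0.559, 0.0139, 0.193]
tcp_rot: [-180.0, -55.0, 4.0]
wrist_force: [-0.5, -0.4, 0.7]
opening: 0.0853
grasp_force: 0.0
```

```bash
cat > f.py <<'E'
from h import *
im,d,T,c=cam('wrist');o=telemetry.get_obs();print(o['time'],o['ee_pos'],o['wrist_force'])
P=cloud(c,T,d);h=cv2.cvtColor(im,cv2.COLOR_RGB2HSV)
L=np.stack([(P-RO)@RX,(P-RO)@RY,P[...,2]],-1)*1000
near=(abs(L[...,0])<60)&(abs(L[...,1])<60)&(L[...,2]>60)
b=(h[...,0]>105)&(h[...,0]<130)&(h[...,1]>120)&near; y=(h[...,0]>12)&(h[...,0]<32)&(h[...,1]>90)&(h[...,2]>60)&near
for m in (b,y): print(m.sum(),np.percentile(L[m],[1,99],axis=0).round(1).tolist())
save('pics/fin.png',im)
E
python3 f.py; sleep 0; python3 f.py
```

```text
25.15 [0.55896461 0.01390372 0.19310223] [ 0.95929687 -0.4921233  -0.29519288]
2903 [[-10.1, -32.0, 95.5], [7.0, 28.1, 156.9]]
4208 [[-23.3, -6.2, 153.3], [14.8, 3.7, 264.2]]
25.2 [0.55894962 0.01390704 0.19316619] [-0.90220386 -0.36320925  0.22637689]
2898 [[-10.0, -32.0, 95.5], [7.1, 28.2, 157.0]]
4208 [[-23.1, -6.2, 153.4], [14.8, 3.7, 264.4]]
```

View pics/fin.png

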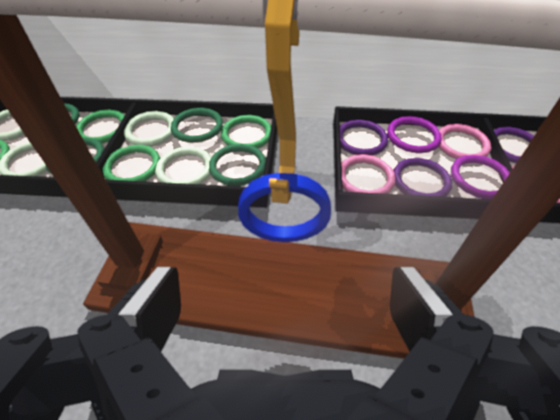

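The bangle hangs at rest in the lower curl (ring at about pixel (284,208), hook above at (283,100)), and the robot is clear of everything. I'm handing in the job.

```bash
python3 -c "
from workcell import workorder
print(workorder.job_done())"
```

```text
the job is handed in; nothing more can be done
None
```

I handed the job in at about 25 s: the hook is home in the bar's groove and let go, with the blue bangle hanging at rest from its lower curl; the hand-in returned no verdict, and I did not re-check the amber bangle, jar or gift box afterwards.

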